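Book in a carton: gauge its height and scan its label

ROBOT

A 6-joint arm with a two-finger parallel gripper is mounted at the origin on the work surface. World frame = base frame: x ahead of the robot, y to its left, z up, the work surface at z = 0. Lengths are in m, angles in rad, forces in N, time in s.
With the tool pointing down it reaches from about 0.35 to 0.975 m from the base axis. Payload 4.9 kg.
Tool frame: the origin (TCP) lies midway between the tips of the shut fingers; the grasp point (between the pads) lies ctrl.grip_point_offset behind it (ctrl.grip_point_offset is the distance from the TCP to the grasp point, in m); x points along the fingers, y is the direction in which the jaws open and shut, and the axes are right-handed (so a half turn about x gives the same grasp; the last joint's range is limited). The gripper opens to 85 mm and grips with 20 to 120 N. Pads are 22 mm wide; open, the fingers measure 114 mm over their backs; the gripper's body (76 mm by 85 mm) begins 54 mm behind the grasp point. The pads swing forward as they close: fully open they stand 13 mm farther back than shut.
Start: joints at [1.147, 0.053, 1.613, -0, 1.476, -0.119], TCP at [0.188, 0.596, 0.231] pointing down, gripper open.
Joint ranges: [-3.01, 3.01], [-1.01, 2.22], [0.06, 2.58], [-1.02, 4.17], [0.09, 2.62], [-3.14, 3.14]. Speed limits (rad/s): [2.57, 2.57, 3.14, 3.14, 3.14, 3.14].

INTERFACE

Orientations are given as a rotation vector (axis times angle).
In Python, from station import ctrl gives the robot as it stands. The module is installed in compiled form; this text tells all that it offers.
- The arm moves only by the tool drive_tool, never from a script. Its argument "commands" is text: rows parted by semicolons, each of 5 numbers parted by spaces: the closure, from -1 (fully open) to 1 (shut), so that 0 is half open, then the shift along the tool's x, y, z in units of 40 mm (1.0 is 40 mm), then the turn about the tool's x in units of 5 degrees (1.0 is 5 degrees). A call has 1 to 8 rows; each row is the pose to reach, as a shift and turn from the pose commanded when the call began, along the tool's axes at that moment; what a row does not reach only later rows make up. A row lasts 1/12 s, in which the tool goes at most 41.7 mm and 7.16 degrees, less where a joint would pass 70% of its speed; a pose out of reach is approached as far as the arm can. A call with a gripper value outside its range is refused whole. The fingers move at their own pace and stop on an object; "newtons" is the grip in N (left out, the last holds). Time passes only in rows, so rows that repeat a pose let the fingers close. It gives the time, the measured TCP pose, the force and the opening at its end, in the units of the state.
- ctrl.get_obs(): the state, without advancing time (a new reading comes with each control period).
- ctrl.get_image(name): name is "scene" or "top" or "wrist"; returns (picture, depth): 480x640x3 uint8, blue, green, red; 480x640 float32, m along the optical axis (not along the pixel's ray), 0 where there is no reading.
- ctrl.camera_info(name): a dict with "K" (3x3 intrinsics, pixels), "T" (4x4, takes a point from camera to world coordinates). Camera axes: x right, y down, z forward; pixel columns grow to the right and rows downward; lengths in m; the calibration is good to about 2 mm. A picture is of the moment at which its call begins: read the wrist's pose just before it. camera_info takes no time and is no camera call; for the wrist camera it gives the pose at the moment of the call.
- ctrl.finish_job(): hands the job in, once; it reports no verdict.
The state is a dict: "t": time; "q": joint angles; "dq": joint speeds; "effort": joint torques, N m; "tool_pos": TCP position; "tool_rot": TCP orientation; "contact_force": force on the tool from outside, world axes, zero at the start; "wrist_torque": the same for the moment, N m; "opening": finger opening in m.
Only numpy, scipy, OpenCV 4.12 (cv2) and the standard library are available. Lean on these libraries where they do the work, as an engineer would, in place of code of your own. Each camera call takes 0.05 s, during which the arm holds its last target.

TASK

Book in the labelled carton: slide it until it stands square and flush against the gauge's fence with its middle under the gauge's foot, then press the gauge's knob down gently until the foot rests on the carton, and let it rise again. Then pick up the scanner, aim its beam at the middle of the carton's label from about 10 cm away, not slanting more than about 45 degrees, hold it steady for a good second and lay it back on its rest as it was. Leave the carton in place at the fence and do not disturb the other things.

Things in the scene. Friction and masses are not known exactly. Their poses are not given: they have to be found in the camera images.
- gauge: Parcel height gauge fixed to the table. Origin: on the table top under its foot's axis; z up, +x from the foot to fence and column. Fence: low aluminium bar, 30 mm high, 150 mm long (y), flat front face at x=+55 mm. Behind it a 22 x 30 mm column centred at x=+105 mm, 252 mm tall. No base plate: the carton slides on the table.
- gauge_foot (a joint): Travel of the gauge's foot in m: 0 = up at rest, grows downward, 0.075 at most. Sprung: about 2 N start it, 6 N hold it at 0.045; let go, it rises by itself. It meets the 80 mm carton at 0.045. Foot: rubber disc, 40 mm diameter, underside 125 mm above the table at rest, on an arm 20 mm wide that runs +x to a carriage on the column.
- knob_top (a point): Centre of the flat top of the round black knob (32 mm diameter, 18 mm tall) straight above the foot; 192 mm above the table at rest. Press it down from above. The knob has an overload spring: once the foot is stopped by the carton, it sinks a further 11 mm at about 7 N rising to 14 N, then is hard.
- foot_face (a point): Centre of the underside of the gauge's foot.
- carton: Closed cardboard carton, 110 (x) x 130 (y) x 80 (z) mm, 0.3 to 0.6 kg, too wide to grasp. Origin: centre of its underside. It starts on the table 80 to 130 mm short of its place, up to 30 mm to one side, up to 0.25 rad askew. Its +x face goes to the fence; when flush and centred its origin is at the gauge's origin.
- label: White label with black bars, 32 (x) x 50 (y) mm, on the carton's top near its -x edge, at (-34, +22, 80) mm in the carton's frame. Origin at the middle of the label, z = outward normal (up).
- scanner: Cordless bar-shaped barcode scanner: grey body 130 (x) x 34 (y) x 30 (z) mm, black head (46 mm wide, 56 mm long) bent down 0.96 rad at its +x end. 0.2 kg, centre of mass 26 mm forward (+x) of the origin. Origin: centre of the grey body's underside, 50 mm above the table at rest; the head reaches 31 mm below it. Grasp the grey body across y from above.
- scan_window: The scanner's glass window at the end of its head, at (94.7, 0, -23) mm in the scanner's frame. Its x axis is the beam: forward and 0.96 rad (55 degrees) below level when the scanner lies level. Reads at 60 to 150 mm.
- rest: The scanner's rest: block 90 (x) x 46 (y) x 50 (z) mm with flat rubber top, on a thin 110 x 90 x 6 mm plate, fixed to the table. Origin at the centre of its underside. The scanner starts level on it, about centred, same x direction, its head hanging over the +x end.
- case_a: Bystander: flat white compartment case, 100 x 150 x 32 mm. Origin at the centre of its underside.
- bottle: Bystander: white bottle, 52 mm diameter, 165 mm tall. Origin at the centre of its underside.
- mug: Bystander: white mug, 76 mm diameter, 92 mm tall, handle at its +y. Origin at the centre of its underside.
- tape: Bystander: roll of brown tape lying flat, 90 mm diameter, 50 mm high. Origin at the centre of its underside.
- remote: Bystander: black remote control lying flat, 150 x 42 x 20 mm. Origin at the centre of its underside.
- radio: Bystander: black radio, 50 x 160 x 85 mm. Origin at the centre of its underside.
There are look-alikes about, which are no part of the job. What is shaped like the gauge but yellow is not meant.

How it is judged:
On the way, in this order (a step that is already met when the one before it is completed fails the run):
1. the carton stands square and flush against the fence, its middle under the foot (x of carton in the frame of gauge between -0.005 and 0.005 m and y of carton in the frame of gauge between -0.025 and 0.025 m and angle between the x axis of carton and the x axis of gauge, either way round below 0.08 rad and angle between carton's own z axis and vertical below 0.05 rad and linear speed of carton below 0.02 m/s), for 0.2 s.
2. the gauge's foot is pressed down onto the carton (x of carton in the frame of gauge between -0.005 and 0.005 m and y of carton in the frame of gauge between -0.025 and 0.025 m and angle between the x axis of carton and the x axis of gauge, either way round below 0.08 rad and angle between carton's own z axis and vertical below 0.05 rad and value of joint gauge_foot above 0.0425 m and contact force between gauge_foot and carton above 0.5 N), for 0.3 s.
3. the foot is up again and the held scanner's beam stays on the middle of the label (within 13 mm) from 60 to 150 mm, within 45 degrees of square, for 1 s (x of carton in the frame of gauge between -0.005 and 0.005 m and y of carton in the frame of gauge between -0.025 and 0.025 m and angle between the x axis of carton and the x axis of gauge, either way round below 0.08 rad and angle between carton's own z axis and vertical below 0.05 rad and value of joint gauge_foot below 0.01 m and x of label in the frame of scan_window between 0.06 and 0.15 m and y of label in the frame of scan_window between -0.013 and 0.013 m and z of label in the frame of scan_window between -0.013 and 0.013 m and angle between the x axis of scan_window and the z axis of label, either way round below 0.8 rad and z of scan_window in the frame of label above 0.03 m and linear speed of scanner below 0.02 m/s and angular speed of scanner below 0.15 rad/s and contact force between scanner and carton below 0.1 N), for 1 s.
At the end, for the whole second after the job is handed in: The carton stands flush against the fence (its origin within 5 mm of the gauge's origin along the gauge's x, 25 mm along y, 0.08 rad askew); the foot is up (under 10 mm); the scanner lies still and level on its rest (within 25 mm along, 15 mm across, 0.3 rad), head hanging over the rest's +x end (all of step 1 and value of joint gauge_foot below 0.01 m and x of scanner in the frame of rest between -0.025 and 0.025 m and y of scanner in the frame of rest between -0.015 and 0.015 m and z of scanner in the frame of rest between 0.045 and 0.054 m and x of scan_window in the frame of rest above 0.05 m and angle between scanner's own z axis and vertical below 0.1 rad and angle between the x axis of scanner and the x axis of rest, either way round below 0.3 rad and linear speed of scanner below 0.02 m/s); the robot touches nothing.
It fails at once if the foot is pressed onto the carton with more than 30 N (contact force between gauge_foot and carton above 30 N).
It fails at once if a bystander is moved more than 25 mm or tipped (distance of any of case_a, bottle, mug, tape, radio, remote from where it was at the start of the episode above 0.025 m or angle between any of case_a, bottle, mug, tape, radio, remote's own z axis and vertical above 0.3 rad).
It also fails if it takes over 69 s, if anything falls off the work surface, if the arm or the gripper's body presses on something with over 40 N, if the wrist force passes 120 N, or if a joint passes its speed limit or range.

## Working session

There is one attempt and no reset: what is moved stays moved. The work goes in short steps, Python scripts to look and compute and a tool call to move; the robot and the scene stay as the last step left them, time stands still between calls to the robot, and variables do not carry over. Pictures are saved under pics/ and viewed, and the job is handed in when it is done.

Besides the shell and the picture viewer there is one more tool, called after ">>>" as name(argument=value, ...) on one line, values as JSON. drive_tool: Moves the arm, as the interface text tells. Its arguments: {"type":"object","properties":{"commands":{"type":"string"},"newtons":{"type":"number"}},"required":["commands"]}

```bash
mkdir -p pics; cat > h.py <<'E'
import numpy as np, cv2
from station import ctrl
from scipy.spatial.transform import Rotation as R
def ray(info,u,v,z):
    K,T=np.array(info["K"]),np.array(info["T"])
    d=T[:3,:3]@np.linalg.inv(K)@np.array([u,v,1.]); o=T[:3,3]
    return o+d*(z-o[2])/d[2]
def proj(info,p):
    K,T=np.array(info["K"]),np.array(info["T"])
    c=K@(T[:3,:3].T@(np.array(p)-T[:3,3])); return c[:2]/c[2]
def cloud(info,D):
    K,T=np.array(info["K"]),np.array(info["T"])
    v,u=np.mgrid[:480,:640]
    c=np.stack([(u-K[0,2])/K[0,0]*D,(v-K[1,2])/K[1,1]*D,D],-1)
    return c@T[:3,:3].T+T[:3,3]
E
python3 - <<'E'
from h import *
o=ctrl.get_obs();print(o, ctrl.grip_point_offset)
for n in("scene","top","wrist"):
    i=ctrl.camera_info(n);p,d=ctrl.get_image(n)
    cv2.imwrite(f"pics/{n}0.png",p);np.savez(f"{n}0.npz",p=p,d=d,K=i["K"],T=i["T"]);print(n,np.round(i["T"],3).tolist(),i["K"][0][0])
E
```

```text
{'t': 0.0, 'q': array([ 1.14703781e+00,  5.33500325e-02,  1.61433092e+00,  9.37777487e-06,
        1.47597731e+00, -1.19021830e-01]), 'dq': array([ 0.00054568, -0.0007566 , -0.00027371,  0.00037005, -0.00022981,
        0.00071101]), 'effort': array([ 1.49313892e-04, -3.93689811e+01, -3.70175135e+01, -2.05205361e-04,
        7.26556158e-03, -1.28356137e-05]), 'tool_pos': array([0.18727452, 0.5956201 , 0.23004519]), 'tool_rot': array([ 0.23762527,  1.55809453, -0.24075739]), 'contact_force': array([ 0.07571526,  0.45822957, -0.17560731]), 'wrist_torque': array([ 0.01805845, -0.01890574, -0.06987486]), 'opening': 0.08569769765582778} 0.0187
scene [[0.052, 0.76, -0.647, 1.244], [0.999, -0.029, 0.046, -0.068], [0.016, -0.649, -0.761, 1.066], [0.0, 0.0, 0.0, 1.0]] 559.785101793344
top [[-0.006, -0.99, 0.142, 0.277], [-1.0, 0.007, 0.006, 0.0], [-0.007, -0.142, -0.99, 1.324], [0.0, 0.0, 0.0, 1.0]] 473.73916218860984
wrist [[0.301, 0.913, 0.276, 0.116], [0.954, -0.288, -0.088, 0.618], [-0.001, 0.29, -0.957, 0.374], [0.0, 0.0, 0.0, 1.0]] 369.59232724167583
```

View pics/scene0.png

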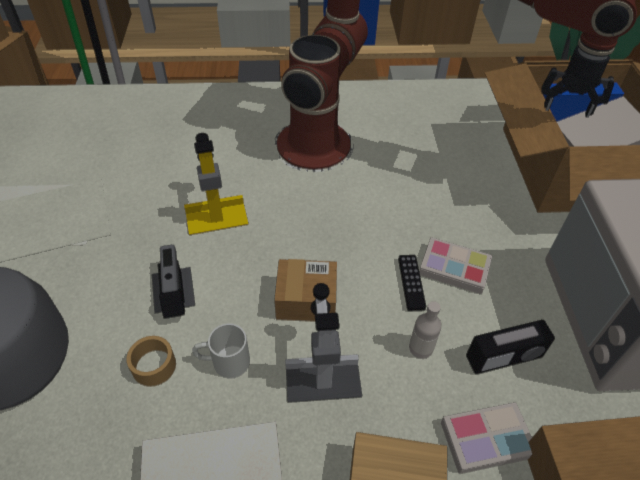

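View pics/top0.png

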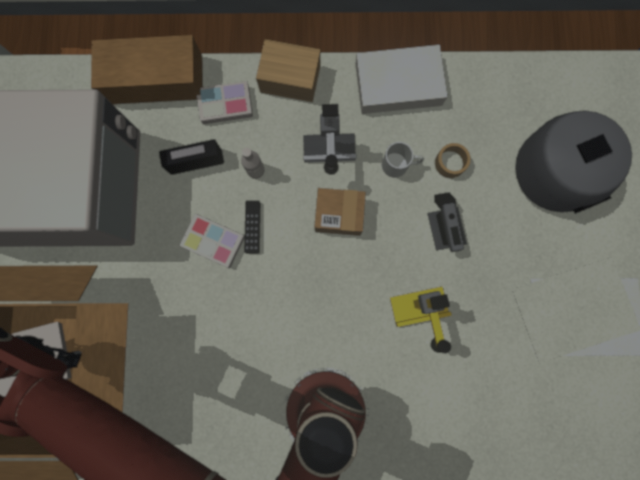

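Top view candidates: grey gauge (330,140) versus the yellow look-alike (430,310, not meant). The carton with the label is at (340,212); the plain cartons at (145,65) and (290,68) have no label. The scanner is on its rest at (450,222), while the remote (252,227) and radio (190,155) are other black bars. I choose the grey gauge, labelled carton and scanner, and check them in a close crop.

```bash
python3 - <<'E'
from h import *
z=np.load("top0.npz");p,d=z["p"],z["d"]
c=p[90:270,290:490];cv2.imwrite("pics/tc.png",cv2.resize(c,None,fx=4,fy=3.3333,interpolation=cv2.INTER_CUBIC) if 0 else cv2.resize(c,(660,594),interpolation=cv2.INTER_CUBIC))
z2=np.load("scene0.npz");c=z2["p"][220:410,140:400];cv2.imwrite("pics/sc.png",cv2.resize(c,(780,570),interpolation=cv2.INTER_CUBIC))
i={"K":z["K"],"T":z["T"]};C=cloud(i,d)
for u,v in[(331,166),(340,205),(455,235),(442,200),(330,110),(436,235),(400,160),(252,227)]:print(u,v,C[v,u].round(3))
E
```

```text
331 166 [ 0.626 -0.017  0.19 ]
340 205 [ 0.551 -0.042  0.08 ]
455 235 [ 0.467 -0.346  0.081]
442 200 [ 0.564 -0.317  0.076]
330 110 [ 0.745 -0.015  0.25 ]
436 235 [ 0.479 -0.313  0.01 ]
400 160 [ 0.7   -0.22   0.001]
252 227 [0.504 0.202 0.019]
```

View pics/tc.png

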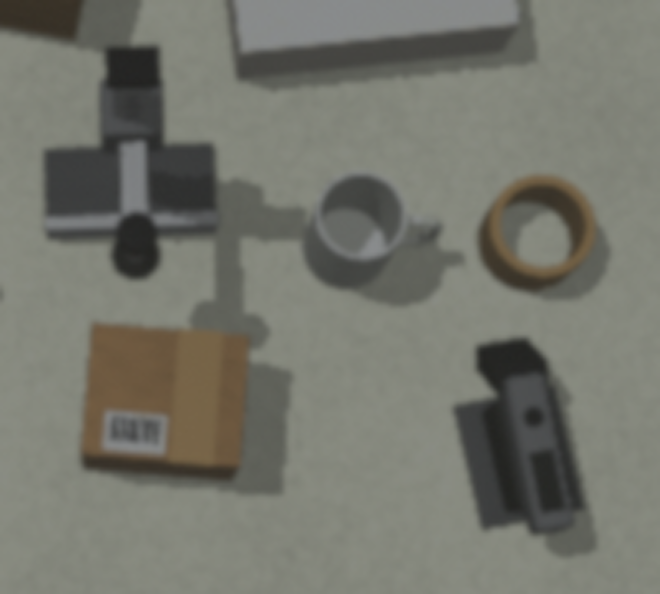

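View pics/sc.png

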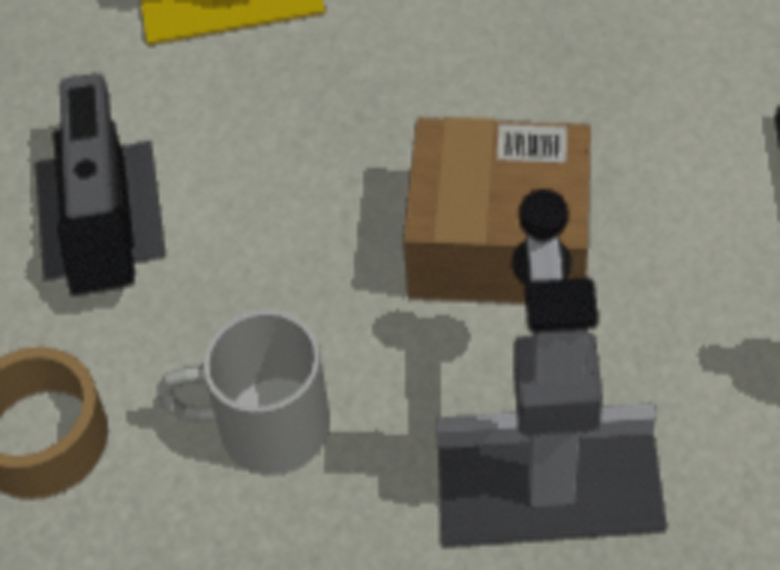

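The crops confirm the choice: grey gauge with knob (331,165), fence edge (330,157), labelled carton (340,212) and scanner, with its head at the far end (444,200). Now I measure.

```bash
python3 - <<'E'
from h import *
for n in("top","scene"):
    z=np.load(n+"0.npz");p,d=z["p"],z["d"];i={"K":z["K"],"T":z["T"]};C=cloud(i,d);X,Y,Z=C[...,0],C[...,1],C[...,2]
    def rect(name,m,k=1):
        P=C[m][:,:2].astype(np.float32)
        if len(P)<8:print(name,len(P));return
        r=cv2.minAreaRect(P*1000);b=cv2.boxPoints(r);print(n,name,len(P),"c",np.round(r[0],1),"s",np.round(r[1],1),"a",round(r[2],2),"z",C[m][:,2].mean().round(4)); return b
    rect("carton",(X>.44)&(X<.64)&(Y>-.15)&(Y<.06)&(Z>.074)&(Z<.086))
    rect("fence",(X>.63)&(X<.76)&(Y>-.12)&(Y<.09)&(Z>.026)&(Z<.034))
    rect("knob",(X>.57)&(X<.68)&(Y>-.06)&(Y<.03)&(Z>.186)&(Z<.198))
    rect("column",(X>.68)&(X<.8)&(Y>-.08)&(Y<.06)&(Z>.246)&(Z<.26))
    rect("scbody",(X>.4)&(X<.6)&(Y>-.42)&(Y<-.27)&(Z>.077)&(Z<.084))
    rect("plate",(X>.38)&(X<.62)&(Y>-.45)&(Y<-.25)&(Z>.004)&(Z<.012))
    rect("mug",(X>.55)&(X<.75)&(Y>-.26)&(Y<-.13)&(Z>.086)&(Z<.097))
    rect("remote",(X>.38)&(X<.62)&(Y>.15)&(Y<.25)&(Z>.014)&(Z<.026))
    rect("bottle",(X>.5)&(X<.75)&(Y>.12)&(Y<.25)&(Z>.04)&(Z<.18))
    # label
    g=cv2.cvtColor(p,cv2.COLOR_BGR2HSV);m=(X>.44)&(X<.64)&(Y>-.15)&(Y<.06)&(Z>.074)&(Z<.086)&(g[...,1]<60)
    rect("label",m)
E
```

```text
top carton 1918 c [540.4 -41.5] s [129.8 111.2] a 84.84 z 0.0795
top fence 154 c [716.6 -15.6] s [ 40.2 144.9] a 1.37 z 0.0295
top knob 120 c [641.6 -17.4] s [29.5 29.5] a 29.13 z 0.191
top column 205 c [745.7 -15.3] s [38.3 29.8] a 89.49 z 0.2513
top scbody 453 c [ 496.9 -338.1] s [139.5  41.2] a 6.58 z 0.0797
top plate 458 c [ 499.2 -351.4] s [196.5 237.3] a 89.6 z 0.0062
top mug 138 c [ 685.2 -203.6] s [74.2 73.3] a 0.09 z 0.0909
top remote 772 c [502.  207.8] s [ 62.2 157.3] a 83.1 z 0.0194
top bottle 443 c [668.5 195.2] s [45.4 51.6] a 24.25 z 0.1103
top label 283 c [540.6 -41.5] s [129.8 109.6] a 84.68 z 0.0798
scene carton 2263 c [538.5 -40. ] s [130.2 114.5] a 84.97 z 0.0793
scene fence 260 c [725.9 -14. ] s [ 62.4 149.4] a 0.96 z 0.0292
scene knob 186 c [641.  -15.9] s [30.3 30.2] a 32.06 z 0.1907
scene column 369 c [745.3 -12.8] s [32.1 39.8] a 1.42 z 0.2508
scene scbody 568 c [ 498.7 -343.1] s [139.   43.3] a 12.43 z 0.0794
scene plate 501 c [ 503.9 -347.7] s [231.8 192.6] a 0.32 z 0.0059
scene mug 277 c [ 684.4 -200.8] s [75.1 75.3] a 48.94 z 0.0901
scene remote 1007 c [505.3 216.2] s [ 65.9 152.5] a 89.86 z 0.0191
scene bottle 1005 c [677. 196.] s [52.1 44. ] a 65.62 z 0.1041
scene label 286 c [519.5 -56.1] s [ 95.4 143.2] a 18.42 z 0.0798
```

```bash
python3 - <<'E'
from h import *
o=ctrl.get_obs();M=R.from_rotvec(o["tool_rot"]).as_matrix();print(M.round(3))
T=np.array(ctrl.camera_info("wrist")["T"]);print("cam in tool",(M.T@(T[:3,3]-o["tool_pos"])).round(3), (M.T@T[:3,:3]).round(3).tolist())
# finer: scanner/rest edges
z=np.load("top0.npz");i={"K":z["K"],"T":z["T"]};C=cloud(i,z["d"]);X,Y,Z=[C[...,k] for k in range(3)]
for n in("top","scene"):
    z=np.load(n+"0.npz");i={"K":z["K"],"T":z["T"]};C=cloud(i,z["d"]);X,Y,Z=[C[...,k] for k in range(3)]
    m=(X>.4)&(X<.6)&(Y>-.42)&(Y<-.27)&(Z>.0785)&(Z<.083)
    P=C[m][:,:2];c=P.mean(0);e=np.linalg.eigh(np.cov((P-c).T))[1][:,1];e*=np.sign(e[0]);q=(P-c)@e;w=(P-c)@[-e[1],e[0]]
    print(n,"body",len(P),(c+e*(q.max()+q.min())/2).round(4),np.degrees(np.arctan2(e[1],e[0])).round(2),np.ptp(q).round(3),np.ptp(w).round(3))
    b=cv2.minAreaRect(P.astype(np.float32)*1000);print(b)
    cv2.imwrite(f"pics/m_{n}.png",(m*255).astype(np.uint8))
z=np.load("top0.npz");c=z["p"][180:270,410:500];cv2.imwrite("pics/s0.png",cv2.resize(c,(600,600),interpolation=cv2.INTER_CUBIC))
E
```

```text
[[-0.001  0.3    0.954]
 [-0.001  0.954 -0.3  ]
 [-1.    -0.002 -0.   ]]
cam in tool [-0.144 -0.    -0.075] [[-0.001, -0.29, 0.957], [1.0, -0.001, 0.0], [0.001, 0.957, 0.29]]
top body 287 [ 0.4971 -0.3405] 9.69 0.139 0.041
((496.3296813964844, -338.1841125488281), (137.98268127441406, 41.24604034423828), 6.584084510803223)
scene body 349 [ 0.4976 -0.34  ] 9.02 0.139 0.035
((497.7850646972656, -339.7950744628906), (139.08941650390625, 33.54315185546875), 7.547552585601807)
```

View pics/s0.png

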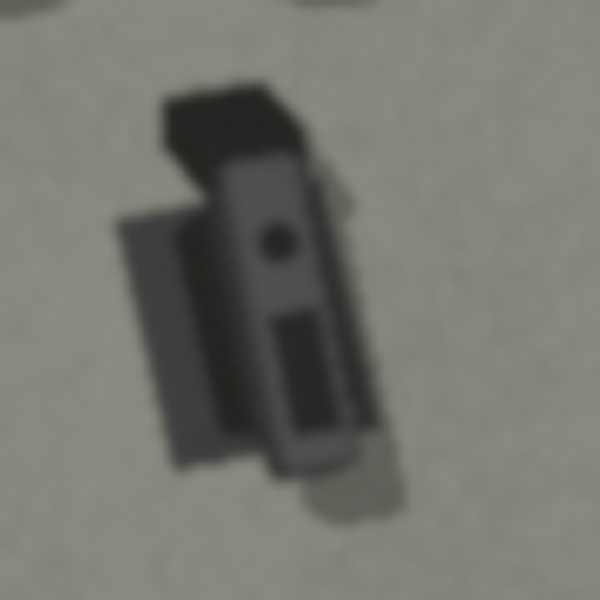

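```bash
cat > go.py <<'E'
import sys
from h import *
# usage: go.py x y z yawdeg (mm; yaw of tool z)
x,y,z,yaw=map(float,sys.argv[1:5])
o=ctrl.get_obs();M=R.from_rotvec(o["tool_rot"]).as_matrix()
cur=np.degrees(np.arctan2(M[1,2],M[0,2]))
d=M.T@(np.array([x,y,z])-o["tool_pos"]*1000)
print("t",round(o["t"],2),"pos",(o["tool_pos"]*1000).round(1),"yaw",round(cur,2),"F",o["contact_force"].round(1),"open",round(o["opening"]*1000,1))
print("units x y z turn:",(d/40).round(3),round(-((yaw-cur+180)%360-180)/5,3),"dist",np.linalg.norm(d).round(1))
E
python3 go.py 550 -185 231 1.2
```

```text
t 0.15 pos [187.4 595.8 230.3] yaw -17.46 F [ 0.   0.1 -0.2] open 85.5
units x y z turn: [ 5.0000e-03 -1.5899e+01  1.4506e+01] -3.733 dist 860.9
```

>>> drive_tool(commands="-1 0 -0.66 0.6 0; -1 0 -1.32 1.2 0; -1 0 -1.98 1.8 0; -1 0 -2.65 2.42 0; -1 0 -3.3 3.0 0; -1 0 -3.98 3.63 0; -1 0 -4.6 4.2 0; -1 0 -5.3 4.83 0")

```text
t: 0.82
tool_pos: [0.3083, 0.3345, 0.231]
tool_rot: [0.239, 1.558, -0.239]
contact_force: [1.0, 0.6, 0.1]
opening: 0.0851
```

>>> drive_tool(commands="-1 0 -0.66 0.6 0; -1 0 -1.32 1.2 0; -1 0 -1.98 1.8 0; -1 0 -2.65 2.42 0; -1 0 -3.3 3.0 0; -1 0 -3.98 3.63 0; -1 0 -4.6 4.2 0; -1 0 -5.3 4.83 0")

```text
t: 1.48
tool_pos: [0.429, 0.0743, 0.2312]
tool_rot: [0.239, 1.557, -0.239]
contact_force: [0.5, 0.8, -0.3]
opening: 0.0855
```

```bash
python3 go.py 550 -185 231 1.2
```

```text
t 1.48 pos [429.   74.3 231.2] yaw -17.46 F [ 0.5  0.8 -0.3] open 85.5
units x y z turn: [ 3.000e-03 -5.276e+00  4.829e+00] -3.731 dist 286.1
```

>>> drive_tool(commands="-1 0 -0.66 0.6 -0.5; -1 0 -1.32 1.2 -1; -1 0 -1.98 1.8 -1.5; -1 0 -2.65 2.42 -2; -1 0 -3.3 3.0 -2.5; -1 0 -3.98 3.63 -3; -1 0 -4.6 4.2 -3.5; -1 0 -5.28 4.83 -3.73")

```text
t: 2.15
tool_pos: [0.55, -0.1852, 0.2308]
tool_rot: [-0.017, 1.571, 0.018]
contact_force: [0.3, -0.2, 0.7]
opening: 0.0857
```

```bash
python3 go.py 550 -185 20 1.2
python3 - <<'E'
from h import *
p,d=ctrl.get_image("top");cv2.imwrite("pics/t1.png",p)
E
```

```text
t 2.15 pos [ 550.  -185.2  230.8] yaw 1.28 F [ 0.3 -0.2  0.7] open 85.7
units x y z turn: [5.27e+00 1.00e-03 3.00e-03] 0.015 dist 210.8
```

View pics/t1.png

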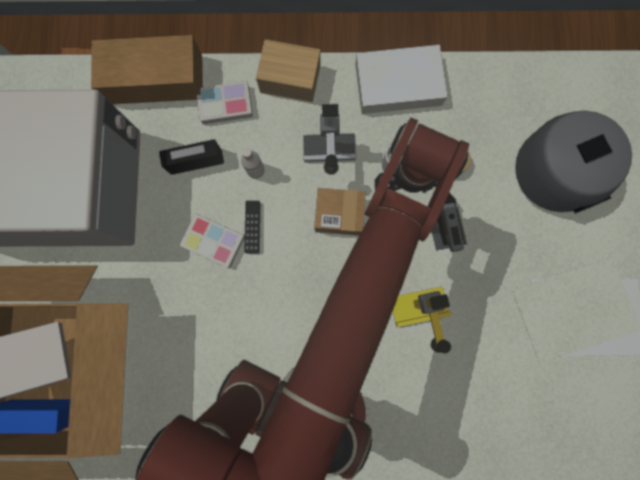

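The gripper hovers beside the carton at (410,180) in a clear gap, so I descend.

>>> drive_tool(commands="-1 0.8 0 0 0; -1 1.6 0 0 0; -1 2.4 0 0 0; -1 3.2 0 0 0; -1 4.0 0 0 0; -1 4.7 0 0 0; -1 5.1 0 0 0; -1 5.27 0 0 0")

```text
t: 2.87
tool_pos: [0.547, -0.1822, 0.0164]
tool_rot: [-0.014, 1.577, 0.019]
contact_force: [-0.5, 0.2, -0.4]
opening: 0.0851
```

```bash
python3 go.py 550 -140 20 1.2
python3 - <<'E'
from h import *
p,d=ctrl.get_image("scene");cv2.imwrite("pics/s2.png",p)
E
```

```text
t 2.87 pos [ 547.  -182.2   16.4] yaw 1.18 F [-0.5  0.2 -0.4] open 85.1
units x y z turn: [-0.087  1.053  0.097] -0.004 dist 42.4
```

View pics/s2.png

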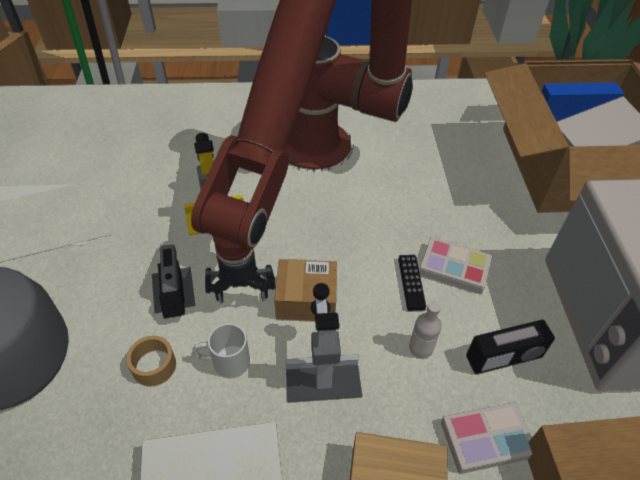

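>>> drive_tool(commands="-1 -0.08 0.25 0.03 0; -1 -0.08 0.45 0.06 0; -1 -0.08 0.57 0.08 0; -1 -0.08 0.68 0.08 0; -1 -0.08 0.78 0.08 0; -1 -0.08 0.87 0.08 0; -1 -0.08 0.94 0.08 0; -1 -0.08 1.0 0.08 0")

```text
t: 3.58
tool_pos: [0.5548, -0.1446, 0.027]
tool_rot: [-0.02, 1.565, 0.014]
contact_force: [1.5, -5.2, 3.0]
opening: 0.0851
```

```bash
cat > carton.py <<'E'
from h import *
import sys
G=np.array([641.3,-16.5]);gy=np.radians(1.2)
for n in ("top","scene"):
    i=ctrl.camera_info(n);p,d=ctrl.get_image(n);C=cloud(i,d);X,Y,Z=[C[...,k] for k in range(3)]
    hsv=cv2.cvtColor(p,cv2.COLOR_BGR2HSV);m=(X>.42)&(X<.72)&(Y>-.15)&(Y<.1)&(Z>.074)&(Z<.086)
    br=m&(hsv[...,0]<30)&(hsv[...,1]>60)
    nb,l,s,_=cv2.connectedComponentsWithStats(br.astype(np.uint8));k=1+s[1:,4].argmax()
    P=(C[l==k][:,:2]*1000).astype(np.float32);r=cv2.minAreaRect(P)
    a=r[2]if r[1][0]<r[1][1] else r[2]-90
    g=(np.array(r[0])-G);g=[g[0]*np.cos(gy)+g[1]*np.sin(gy),-g[0]*np.sin(gy)+g[1]*np.cos(gy)]
    print(n,len(P),"c",np.round(r[0],1),"s",np.round(r[1],1),"yaw",round(a,2),"in gauge",np.round(g,1))
    np.savez(n+"_l.npz",p=p,d=d,K=i["K"],T=i["T"]);cv2.imwrite(f"pics/{n}_{sys.argv[1]}.png",p)
E
python3 carton.py a; python3 go.py 550 -140 20 1.2
```

```text
top 1379 c [538.5 -19.2] s [126.8 110.5] yaw -0.93 in gauge [-102.8   -0.5]
scene 1869 c [536.9 -16.4] s [129.  114.5] yaw -0.98 in gauge [-104.3    2.3]
t 3.68 pos [ 554.8 -144.2   26.9] yaw 1.21 F [ 1.6 -4.6  4.3] open 85.2
units x y z turn: [ 0.171  0.107 -0.118] 0.002 dist 9.3
```

View pics/scene_a.png

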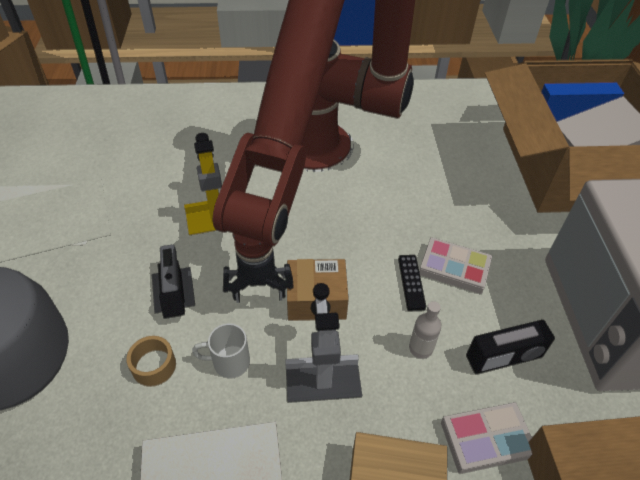

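>>> drive_tool(commands="-1 0 -0.4 0 0; -1 0 -0.8 0 0; -1 0 -0.8 -0.8 0; -1 0 -0.8 -1.6 0; -1 0 -0.8 -2.4 0; -1 0 -0.7 -3.1 0; -1 0.05 -0.2 -3.2 0; -1 0.1 0.5 -3.2 0")

```text
t: 4.35
tool_pos: [0.4225, -0.1261, 0.02]
tool_rot: [-0.013, 1.57, 0.014]
contact_force: [0.3, -0.4, 0.1]
opening: 0.0855
```

```bash
python3 go.py 425 -18 20 1.2
```

```text
t 4.35 pos [ 422.5 -126.1   20. ] yaw 0.96 F [ 0.3 -0.4  0.1] open 85.5
units x y z turn: [-0.     2.702  0.109] -0.047 dist 108.2
```

>>> drive_tool(commands="-1 0 0.5 0 0; -1 0 1.1 0 0; -1 0 1.7 0 0; -1 0 2.2 0.0 0; -1 0 2.5 0.0 0; -1 0 2.65 0.05 -0.05; -1 0 2.68 0.1 -0.05; -1 0 2.68 0.1 -0.05")

```text
t: 5.02
tool_pos: [0.4262, -0.0188, 0.0201]
tool_rot: [-0.02, 1.57, 0.02]
contact_force: [0.7, -0.6, 0.7]
opening: 0.0854
```

```bash
python3 go.py 560 -15 20 1.2; python3 carton.py b
```

```text
t 5.02 pos [426.2 -18.8  20.1] yaw 1.49 F [ 0.7 -0.6  0.7] open 85.4
units x y z turn: [0.006 0.008 3.347] 0.058 dist 133.9
top 1375 c [545.7 -19.3] s [126.8  96.7] yaw -0.85 in gauge [-95.6  -0.8]
scene 1992 c [537.6 -16.6] s [129.8 114.8] yaw -1.54 in gauge [-103.7    2.1]
```

View pics/scene_b.png

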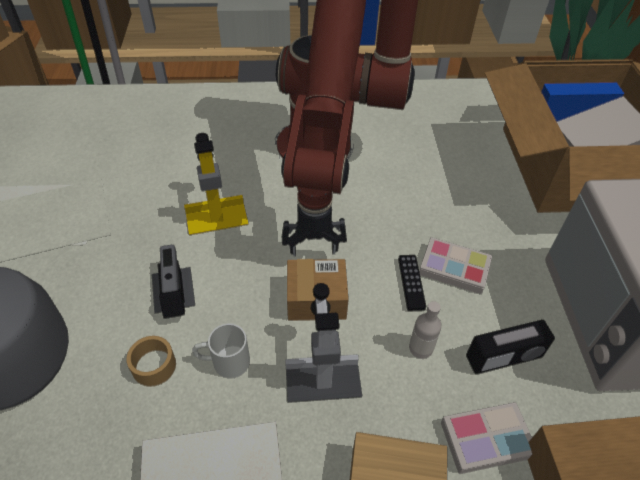

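>>> drive_tool(commands="-1 0 0 0.4 0; -1 0 0 0.75 0.05; -1 0 0 1.0 0.05; -1 0 0 1.25 0.05; -1 0 0 1.5 0.05; -1 0 0 1.75 0.05; -1 0 0 2.0 0.05; -1 0 0 2.2 0.05")

```text
t: 5.78
tool_pos: [0.5132, -0.0174, 0.019]
tool_rot: [-0.015, 1.573, 0.016]
contact_force: [-3.1, -0.6, 0.8]
opening: 0.0858
```

```bash
python3 go.py 560 -15 20 1.2; python3 carton.py c
```

```text
t 5.78 pos [513.2 -17.4  19. ] yaw 1.12 F [-3.1 -0.6  0.8] open 85.8
units x y z turn: [-0.027  0.037  1.171] -0.016 dist 46.9
top 313 c [626.8 -17.9] s [128.7  33.1] yaw -6.56 in gauge [-14.5  -1. ]
scene 1153 c [584.7 -52.6] s [ 60.7 115.7] yaw 87.68 in gauge [-57.4 -34.9]
```

View pics/scene_c.png

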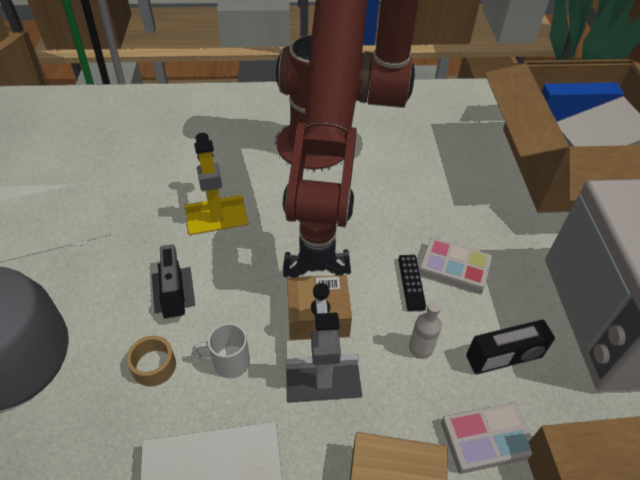

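The gripper is behind the carton and pushing it square. The knob at (321,292) is still well ahead, so I continue.

>>> drive_tool(commands="-1 -0.02 0.03 0.2 0; -1 -0.02 0.03 0.4 0; -1 -0.02 0.03 0.6 0; -1 -0.02 0.03 0.75 0; -1 -0.02 0.03 0.88 0; -1 -0.02 0.03 0.98 0; -1 -0.02 0.03 1.05 0; -1 -0.02 0.03 1.05 0")

```text
t: 6.55
tool_pos: [0.5562, -0.0147, 0.0206]
tool_rot: [-0.016, 1.57, 0.016]
contact_force: [-2.4, -0.1, -1.3]
opening: 0.0853
```

```bash
python3 go.py 560 -15 20 1.2; python3 carton.py d; python3 - <<'E'
import cv2
p=cv2.imread("pics/scene_d.png")[220:420,240:400];cv2.imwrite("pics/dd.png",cv2.resize(p,(480,600),interpolation=cv2.INTER_CUBIC))
E
```

```text
t 6.55 pos [556.2 -14.7  20.6] yaw 1.19 F [-2.4 -0.1 -1.3] open 85.3
units x y z turn: [ 0.015 -0.009  0.095] -0.002 dist 3.8
top 99 c [669.6 -56.9] s [40.4 30.8] yaw -12.86 in gauge [ 27.4 -41. ]
scene 1131 c [624.9 -51. ] s [ 54.6 114. ] yaw 88.87 in gauge [-17.1 -34.1]
```

View pics/dd.png

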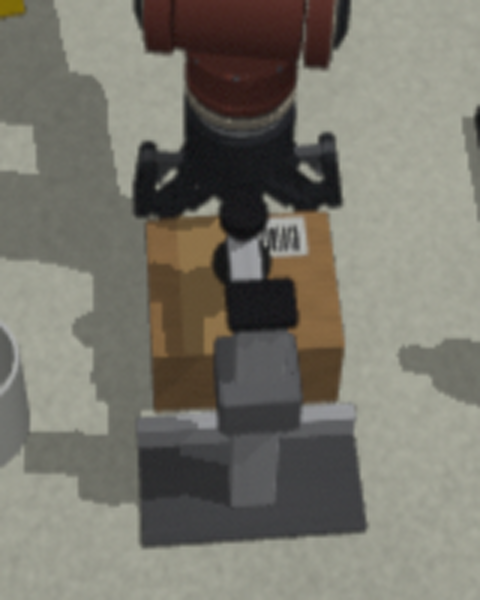

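>>> drive_tool(commands="-1 0 0 -0.6 0; -1 0 0 -1.4 0; -1 0 0 -2.2 1; -1 0 0 -2.2 2.3; -1 0 0 -2.2 3.6; -1 0 0 -2.2 4.9; -1 0 0 -2.2 6.2; -1 0 0 -2.2 7.5")

```text
t: 7.32
tool_pos: [0.4686, -0.0168, 0.0214]
tool_rot: [0.501, 1.509, -0.5]
contact_force: [-0.2, -0.3, 0.6]
opening: 0.0854
```

>>> drive_tool(commands="-1 0 0 0 1.3; -1 0 0 0 2.6; -1 0 0 0 3.9; -1 0 0 0 5.2; -1 0 0 0 6.5; -1 0 0 0 7.8; -1 0 0 0 9.1; -1 0 0 0 10.4")

```text
t: 7.98
tool_pos: [0.4687, -0.0167, 0.0213]
tool_rot: [1.193, 1.218, -1.19]
contact_force: [0.4, -0.7, 0.2]
opening: 0.0857
```

```bash
python3 go.py 500 -20 20 -88.8; python3 carton.py e
```

```text
t 7.98 pos [468.7 -16.7  21.3] yaw -88.64 F [ 0.4 -0.7  0.2] open 85.7
units x y z turn: [0.036 0.781 0.1  ] 0.032 dist 31.5
top 1354 c [625.  -15.7] s [108.5 128.9] yaw 0.77 in gauge [-16.2   1.2]
scene 1122 c [624.8 -50.9] s [ 54.7 115.2] yaw 88.88 in gauge [-17.2 -34.1]
```

View pics/scene_e.png

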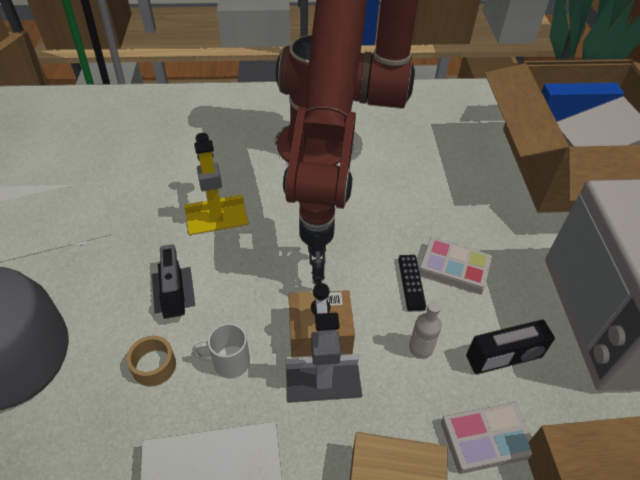

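The carton is square, 16 mm short and centred. Last push with a single finger, watching the force.

>>> drive_tool(commands="-1 0 0.4 0.02 0.03; -1 0 0.8 0.02 0.03; -1 0 1.0 0.02 0.03; -1 0 1.1 0.02 0.03; -1 0 1.18 0.02 0.03; -1 0 1.25 0.02 0.03; -1 0 1.32 0.02 0.03; -1 0 1.38 0.02 0.03")

```text
t: 8.75
tool_pos: [0.5153, -0.0168, 0.0225]
tool_rot: [1.175, 1.238, -1.204]
contact_force: [-68.1, -5.9, 57.2]
opening: 0.0855
```

```bash
python3 go.py 529 -18 20 -88.8; python3 carton.py f
```

```text
t 8.75 pos [515.3 -16.8  22.5] yaw -88.28 F [-68.1  -5.9  57.2] open 85.5
units x y z turn: [0.055 0.342 0.04 ] 0.104 dist 14.0
top 878 c [654.7 -15.1] s [128.2  89.9] yaw -0.35 in gauge [13.5  1.1]
scene 1125 c [640.9 -52.1] s [114.8  54.6] yaw -89.53 in gauge [ -1.2 -35.6]
```

>>> drive_tool(commands="-1 0 -0.3 0 0; -1 0 -0.8 0 0; -1 0 -1.5 0 0; -1 0 -1.5 0 0")

```text
t: 9.18
tool_pos: [0.458, -0.0167, 0.0186]
tool_rot: [1.186, 1.227, -1.191]
contact_force: [-2.0, 0.1, 0.2]
opening: 0.0853
```

```bash
python3 go.py 529 -18 20 -88.8; python3 carton.py g;python3 - <<'E'
import cv2
p=cv2.imread("pics/scene_g.png")[220:420,240:400];cv2.imwrite("pics/dd2.png",cv2.resize(p,(480,600),interpolation=cv2.INTER_CUBIC))
E
```

```text
t 9.18 pos [458.  -16.7  18.6] yaw -88.35 F [-2.   0.1  0.2] open 85.3
units x y z turn: [-0.043  1.774  0.084] 0.09 dist 71.1
top 1334 c [642.9 -16. ] s [112.4 128.8] yaw 1.45 in gauge [1.6 0.5]
scene 1124 c [640.8 -50.2] s [112.9  57. ] yaw -88.82 in gauge [ -1.2 -33.7]
```

View pics/dd2.png

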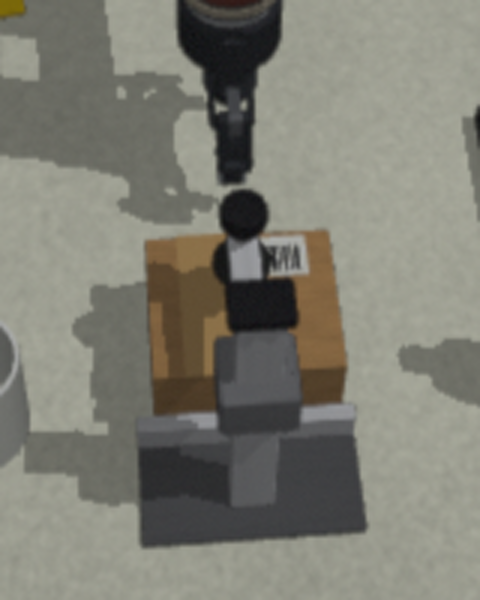

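View pics/top_g.png

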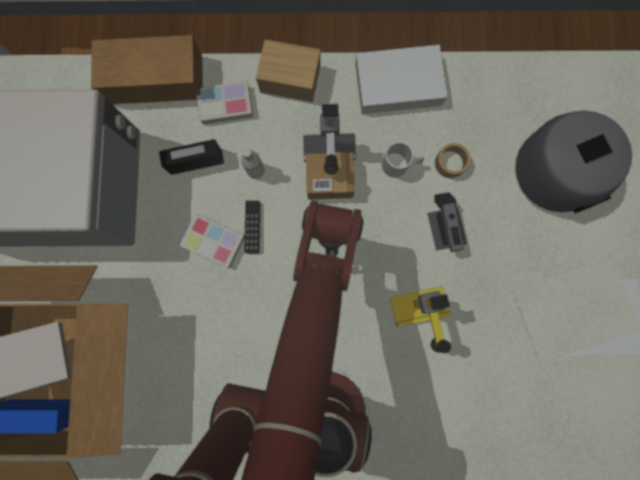

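Carton flush: about (±1.5, 0.5) mm in the gauge frame, 0.2° off square. Next, shut the fingers, rise and go above the knob.

>>> drive_tool(commands="0 -0.8 0 0 0; 1 -1.7 0 0 -1; 1 -2.6 0 0 -2.3; 1 -3.5 0 0 -3.6; 1 -4.3 0 0 -4.9; 1 -5.0 0 0 -6.2; 1 -5.5 0 0 -7.5; 1 -5.8 0 0 -8.8")

```text
t: 9.95
tool_pos: [0.4653, -0.0177, 0.2574]
tool_rot: [0.602, 1.478, -0.599]
contact_force: [-0.0, 0.1, 0.2]
opening: -0.0002
```

>>> drive_tool(commands="1 0 0 0 -1.3; 1 0 0 0 -2.6; 1 0 0 0 -3.9; 1 0 0 0 -5.2; 1 0 0 0 -6.5; 1 0 0 0 -7.8; 1 0 0 0 -9.1; 1 0 0 0 -10.4")

```text
t: 10.62
tool_pos: [0.4642, -0.0175, 0.2535]
tool_rot: [-0.109, 1.566, 0.108]
contact_force: [-0.8, -0.3, -0.4]
opening: -0.0002
```

```bash
python3 go.py 641.3 -16.7 230 9.5; python3 carton.py h
```

```text
t 10.62 pos [464.2 -17.5 253.5] yaw 7.94 F [-0.8 -0.3 -0.4] open -0.2
units x y z turn: [ 0.599 -0.592  4.387] -0.312 dist 178.7
top 371 c [662.7 -55.3] s [73. 49.] yaw -88.58 in gauge [ 20.5 -39.3]
scene 1114 c [640.4 -50.3] s [114.1  56.8] yaw -88.81 in gauge [ -1.6 -33.8]
```

>>> drive_tool(commands="1 0 -0.1 0.8 -0.1; 1 0 -0.25 1.7 -0.3; 1 0 -0.4 2.6 -0.3; 1 0 -0.5 3.4 -0.3; 1 0.2 -0.59 4.0 -0.3; 1 0.5 -0.59 4.3 -0.3; 1 0.6 -0.59 4.39 -0.3; 1 0.6 -0.59 4.39 -0.3")

```text
t: 11.38
tool_pos: [0.64, -0.0175, 0.2264]
tool_rot: [-0.122, 1.571, 0.124]
contact_force: [-0.2, 0.3, -0.4]
opening: 0.0001
```

```bash
python3 go.py 641.3 -16.7 195 9.5; python3 - <<'E'
from h import *
p,d=ctrl.get_image("scene");cv2.imwrite("pics/s_k.png",cv2.resize(p[180:420,220:420],(500,600)))
i=ctrl.camera_info("wrist");p,d=ctrl.get_image("wrist");cv2.imwrite("pics/w_k.png",p);np.savez("wk.npz",p=p,d=d,K=i["K"],T=i["T"])
E
```

```text
t 11.38 pos [640.  -17.5 226.4] yaw 8.97 F [-0.2  0.3 -0.4] open 0.1
units x y z turn: [0.784 0.014 0.037] -0.105 dist 31.4
```

View pics/s_k.png

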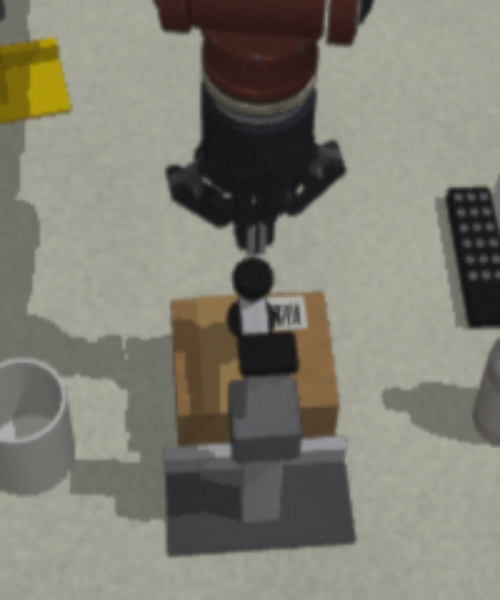

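View pics/w_k.png

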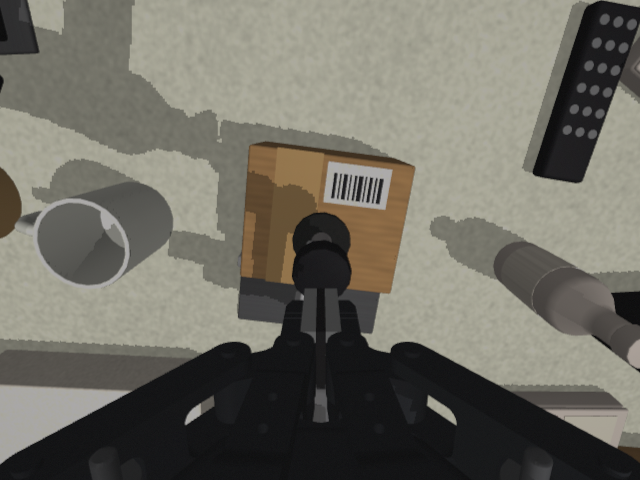

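The wrist view shows the knob (322,268) right under the shut fingers (320,300), and the label clear at (357,186). Pressing.

>>> drive_tool(commands="1 0.4 0 0.03 0; 1 0.7 0 0.03 0; 1 0.95 0 0.03 0; 1 1.2 0 0.03 0; 1 1.45 0 0.03 0; 1 1.65 0 0.03 0; 1 1.8 0 0.03 0; 1 1.9 0 0.03 0")

```text
t: 12.15
tool_pos: [0.6407, -0.0175, 0.152]
tool_rot: [-0.124, 1.568, 0.124]
contact_force: [-2.9, 0.5, 6.6]
opening: 0.0001
```

```bash
python3 go.py 641.3 -16.7 142 9.5
```

```text
t 12.15 pos [640.7 -17.5 152. ] yaw 9.03 F [-2.9  0.5  6.6] open 0.1
units x y z turn: [0.251 0.018 0.017] -0.093 dist 10.1
```

>>> drive_tool(commands="1 0.1 0 0 0; 1 0.18 0 0 0; 1 0.23 0 0 0; 1 0.25 0 0 0; 1 0.25 0 0 0; 1 0.25 0 0 0; 1 0.25 0 0 0; 1 0.25 0 0 0")

```text
t: 12.82
tool_pos: [0.6408, -0.0176, 0.1437]
tool_rot: [-0.124, 1.568, 0.124]
contact_force: [-6.5, 0.8, 8.1]
opening: 0.0002
```

```bash
python3 go.py 641.3 -16.7 140 9.5; python3 - <<'E'
from h import *
i=ctrl.camera_info("scene");p,d=ctrl.get_image("scene");cv2.imwrite("pics/s_p.png",cv2.resize(p[180:420,220:420],(500,600)))
E
```

```text
t 12.82 pos [640.8 -17.6 143.7] yaw 9.04 F [-6.5  0.8  8.1] open 0.2
units x y z turn: [0.093 0.02  0.015] -0.092 dist 3.9
```

View pics/s_p.png

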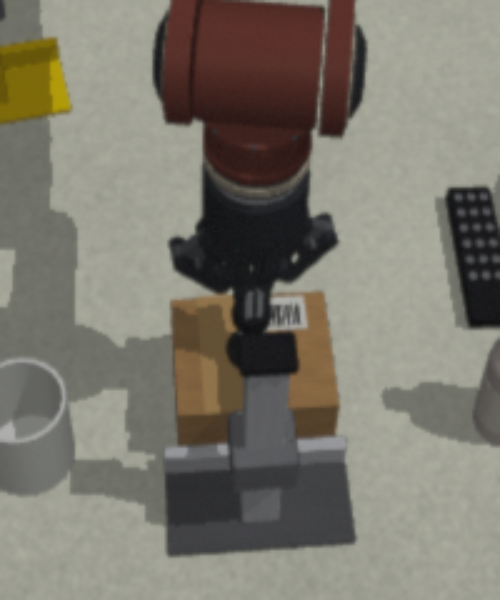

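>>> drive_tool(commands="1 0.05 0 0 0; 1 0.1 0 0 0; 1 0.1 0 0 0; 1 0.1 0 0 0; 1 0.1 0 0 0; 1 0.1 0 0 0")

```text
t: 13.37
tool_pos: [0.6409, -0.0176, 0.1403]
tool_rot: [-0.124, 1.568, 0.124]
contact_force: [-7.4, 0.2, 10.9]
opening: 0.0001
```

>>> drive_tool(commands="1 -0.2 0 0 0; 1 -0.5 0 0 0; 1 -0.9 0 0 0; 1 -1.4 0 0 0; 1 -1.9 0 0 0; 1 -2.4 0 0 0; 1 -3.0 0 0 0; 1 -3.4 0 0 0")

```text
t: 14.03
tool_pos: [0.6419, -0.0176, 0.2766]
tool_rot: [-0.124, 1.564, 0.123]
contact_force: [1.0, -0.7, -0.9]
opening: 0.0003
```

```bash
python3 go.py 515 -337 200 9.5; python3 carton.py j
```

```text
t 14.03 pos [641.9 -17.6 276.6] yaw 9.04 F [ 1.  -0.7 -0.9] open 0.3
units x y z turn: [ 1.907 -7.387 -4.394] -0.092 dist 352.1
top 45 c [599.1 -74. ] s [13.9 20.7] yaw 88.74 in gauge [-43.4 -56.6]
scene 1122 c [640.5 -50.7] s [116.   56.7] yaw -89.28 in gauge [ -1.5 -34.2]
```

View pics/scene_j.png

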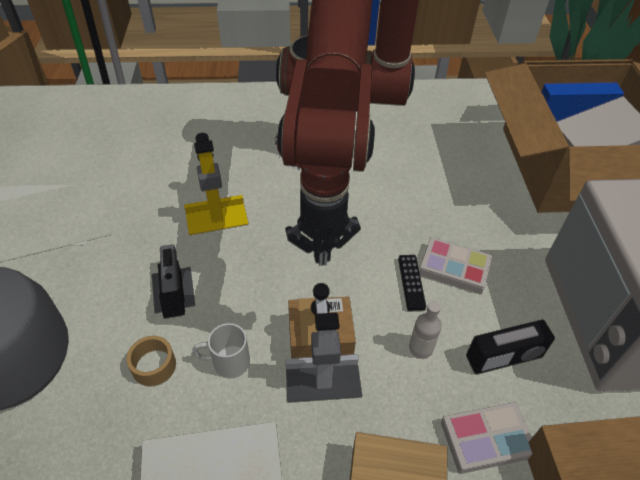

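The foot reached the carton (force rose to 11 N over the overload spring) and is up again. The carton hasn't moved. On to the scanner.

>>> drive_tool(commands="-1 0 -0.6 -0.36 0; -1 0 -1.4 -0.83 0; -1 0 -2.2 -1.3 0; -1 0.1 -3.0 -1.78 0; -1 0.2 -3.8 -2.26 0; -1 0.3 -4.6 -2.74 0; -1 0.4 -5.4 -3.2 -0.1; -1 0.5 -6.2 -3.7 -0.1")

```text
t: 14.8
tool_pos: [0.5326, -0.2868, 0.252]
tool_rot: [-0.13, 1.568, 0.132]
contact_force: [0.8, -0.3, 0.1]
opening: 0.0853
```

>>> drive_tool(commands="-1 0.2 -0.7 -0.4 0; -1 0.2 -1.1 -0.65 0; -1 0.2 -1.2 -0.7 0; -1 0.2 -1.2 -0.7 0; -1 0.2 -1.2 -0.7 0")

```text
t: 15.22
tool_pos: [0.5143, -0.337, 0.2454]
tool_rot: [-0.13, 1.567, 0.132]
contact_force: [-0.4, 0.0, 0.5]
opening: 0.0852
```

```bash
python3 go.py 515 -337 55 9.5; python3 - <<'E'
from h import *
i=ctrl.camera_info("wrist");p,d=ctrl.get_image("wrist");cv2.imwrite("pics/w_s.png",p);np.savez("ws.npz",p=p,d=d,K=i["K"],T=i["T"])
C=cloud(i,d);X,Y,Z=[C[...,k] for k in range(3)]
def rect(nm,m):
    m=cv2.morphologyEx(m.astype(np.uint8),cv2.MORPH_OPEN,np.ones((3,3)))
    nb,l,s,_=cv2.connectedComponentsWithStats(m);k=1+s[1:,4].argmax();P=C[l==k];r=cv2.minAreaRect((P[:,:2]*1000).astype(np.float32));print(nm,len(P),r,P[:,2].mean())
rect("body",(Z>.076)&(Z<.085)&(X>.4)&(X<.6)&(Y>-.42)&(Y<-.27))
rect("plate",(Z>.004)&(Z<.009)&(X>.4)&(X<.6)&(Y>-.42)&(Y<-.27))
E
```

```text
t 15.22 pos [ 514.3 -337.   245.4] yaw 9.54 F [-0.4  0.   0.5] open 85.2
units x y z turn: [ 4.76  -0.01   0.019] 0.007 dist 190.4
body 6500 ((495.54376220703125, -340.97406005859375), (141.58473205566406, 44.277549743652344), 9.385411262512207) 0.08093686902807978
plate 1907 ((490.4903259277344, -310.27606201171875), (109.9072036743164, 19.26803207397461), 11.214570999145508) 0.007381565048444293
```

View pics/w_s.png

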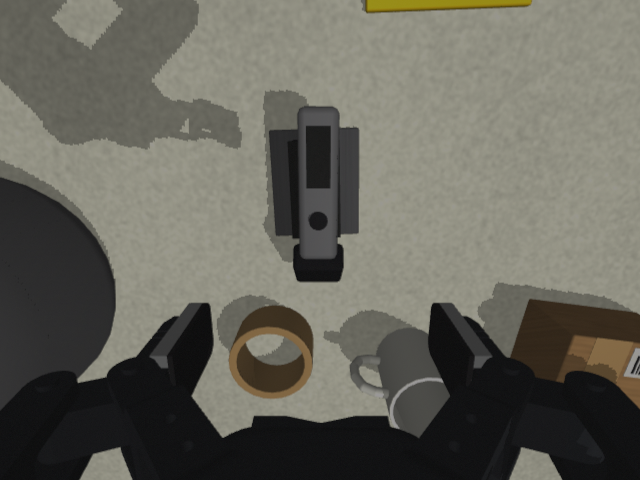

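The scanner runs from its tail (319,107) to the end of its body (319,258), dead in line with the image column and hence with the jaws. I cast rays on its outline for an exact pose.

```bash
python3 - <<'E'
from h import *
z=np.load("ws.npz");i={"K":z["K"],"T":z["T"]};p=z["p"]
C=cloud(i,z["d"]);m=((C[...,2]>.074)&(C[...,2]<.088)).astype(np.uint8)
L=[]
for v in range(118,250,4):
    row=m[v,270:370]; u=np.where(row)[0]
    if len(u)>5:L.append((v,270+u.min(),270+u.max()))
L=np.array(L);print(L[::6])
a=np.array([ray(i,(l+r)/2,v,.08) for v,l,r in L]);f=np.polyfit(a[:,0],a[:,1],1);print("axis yaw",np.degrees(np.arctan(f[0])),"y at 497",np.polyval(f,.497)," width",np.linalg.norm(ray(i,L[5,1]-.5,L[5,0],.08)-ray(i,L[5,2]+.5,L[5,0],.08)))
for v in(106.5,259):print(ray(i,319,v,.08))
# head outline bottom, rest plate corners z=.006
for u,v in[(269,130),(275,236),(358,127),(358,233)]:print(ray(i,u,v,.006))
E
```

```text
[[118 298 339]
 [142 298 338]
 [166 298 338]
 [190 299 338]
 [214 299 337]
 [238 299 337]]
axis yaw 9.337001337145525 y at 497 -0.34118494659548243  width 0.03311430403162324
[ 0.42548829 -0.35226943  0.08      ]
[ 0.5515379  -0.33130989  0.08      ]
[ 0.45176185 -0.39842923  0.006     ]
[ 0.55979204 -0.37825878  0.006     ]
[ 0.43434705 -0.31166096  0.006     ]
[ 0.54172301 -0.29041497  0.006     ]
```

>>> drive_tool(commands="-1 0.8 -0.03 0 0; -1 1.6 -0.03 0 0; -1 2.4 -0.03 0 0; -1 3.2 -0.03 0 0; -1 3.9 -0.03 0 0; -1 4.4 -0.03 0 0; -1 4.65 -0.03 0 0; -1 4.75 -0.03 0 0")

```text
t: 15.93
tool_pos: [0.514, -0.3368, 0.0543]
tool_rot: [-0.13, 1.569, 0.134]
contact_force: [-1.0, 1.0, -0.3]
opening: 0.0856
```

>>> drive_tool(commands="-1 0 0 0 0; -1 0 0 0 0")

```text
t: 16.1
tool_pos: [0.5157, -0.3391, 0.0582]
tool_rot: [-0.133, 1.565, 0.13]
contact_force: [0.5, -0.1, 0.9]
opening: 0.0853
```

```bash
python3 go.py 513.5 -338.5 53 9.4; python3 - <<'E'
from h import *
p,d=ctrl.get_image("wrist");cv2.imwrite("pics/w_s2.png",p)
E
```

```text
t 16.1 pos [ 515.7 -339.1   58.2] yaw 9.58 F [ 0.5 -0.1  0.9] open 85.3
units x y z turn: [ 0.129  0.025 -0.051] 0.036 dist 5.6
```

View pics/w_s2.png

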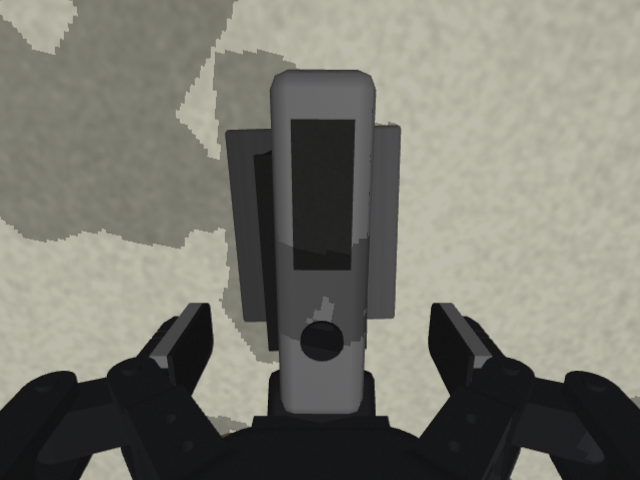

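The scanner (322,240) sits centred between the pads (210 and 430). I lower 4 mm and close with moderate force.

>>> drive_tool(commands="-1 0.1 0 0 0; 0 0.1 0.01 0 0; 0.3 0.1 0.01 0 0; 1 0.1 0.01 0 0; 1 0.1 0.01 0 0; 1 0.1 0.01 0 0; 1 0.1 0.01 0 0", newtons=50)

```text
t: 16.73
tool_pos: [0.5147, -0.3388, 0.0529]
tool_rot: [-0.131, 1.566, 0.13]
contact_force: [-0.1, -0.7, 2.9]
opening: 0.0333
```

```bash
python3 go.py 513.5 -338.5 53 9.4; python3 - <<'E'
from h import *
p,d=ctrl.get_image("wrist");cv2.imwrite("pics/w_s3.png",p)
E
```

```text
t 16.73 pos [ 514.7 -338.8   52.9] yaw 9.53 F [-0.1 -0.7  2.9] open 33.3
units x y z turn: [-0.001  0.012 -0.027] 0.026 dist 1.2
```

View pics/w_s3.png

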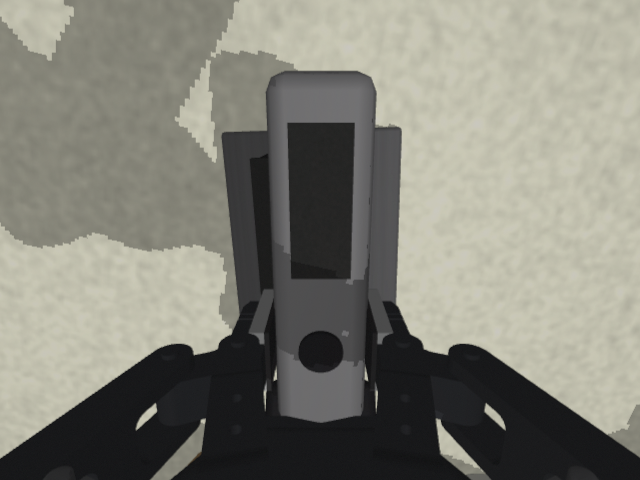

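>>> drive_tool(commands="1 -0.2 0 0 0; 1 -0.5 0 0 0; 1 -1.0 0 0 0; 1 -1.6 0 0 0; 1 -2.3 0 0 0; 1 -2.9 0 0 0; 1 -3.3 0 0 0; 1 -3.4 0 0 0")

```text
t: 17.45
tool_pos: [0.516, -0.3397, 0.1939]
tool_rot: [-0.135, 1.562, 0.127]
contact_force: [1.4, 0.0, -0.8]
opening: 0.0332
```

```bash
python3 go.py 482 -15.6 188 9.5; python3 - <<'E'
from h import *
z=np.load("wk.npz");i={"K":z["K"],"T":z["T"]};p=z["p"];C=cloud(i,z["d"])
h=cv2.cvtColor(p,cv2.COLOR_BGR2HSV);m=((h[...,1]<40)&(h[...,2]>150));m[:,:310]=0;m[:,400:]=0;m[:150]=0;m[220:]=0
m=cv2.morphologyEx(m.astype(np.uint8),cv2.MORPH_CLOSE,np.ones((9,9)))
c=max(cv2.findContours(m,0,2)[0],key=cv2.contourArea);r=cv2.minAreaRect(c);b=cv2.boxPoints(r);print(r)
W=np.array([ray(i,u,v,.08)[:2]*1000 for u,v in b]);print("label wrist",W.round(1),W.mean(0).round(1))
z=np.load("scene_l.npz");i={"K":z["K"],"T":z["T"]};p=z["p"]
p,d=ctrl.get_image("wrist");cv2.imwrite("pics/w_s4.png",p)
p,d=ctrl.get_image("scene");cv2.imwrite("pics/s_s4.png",p)
E
```

```text
t 17.45 pos [ 516.  -339.7  193.9] yaw 9.54 F [ 1.4  0.  -0.8] open 33.2
units x y z turn: [0.103 8.131 0.505] 0.008 dist 325.9
((357.3187561035156, 185.389404296875), (64.10912322998047, 41.04363250732422), 7.4314093589782715)
label wrist [[621.8 -17.9]
 [589.6 -18.8]
 [588.1  31.2]
 [620.5  33.8]] [605.   7.]
```

View pics/s_s4.png

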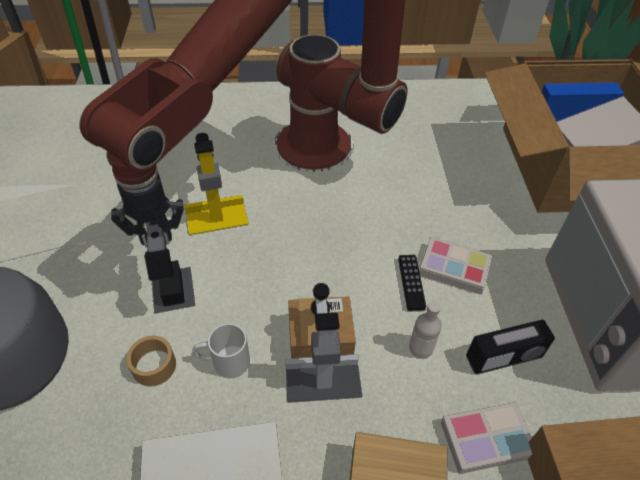

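View pics/w_s4.png

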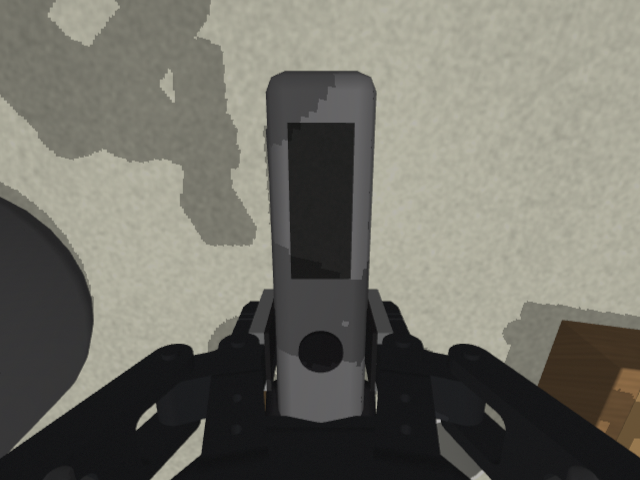

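The scanner is lifted, and its wrist image is unchanged from before the lift: tail at (321,71), button at (321,351). So it hasn't sagged. Next, its exact pose in the hand.

```bash
python3 - <<'E'
from h import *
o=ctrl.get_obs();i=ctrl.camera_info("wrist");p,d=ctrl.get_image("wrist")
C=cloud(i,d);M=R.from_rotvec(o["tool_rot"]).as_matrix();L=(C-o["tool_pos"])@M*1000
v,u=np.mgrid[:480,:640]
m=(u>285)&(u<355)&(v>85)&(v<320)&(d>0)
P=L[m];A=np.c_[P[:,1:],np.ones(len(P))];f=np.linalg.lstsq(A,P[:,0],rcond=None)[0];print("top plane x=a y+b z+c",f.round(4),"res",np.std(A@f-P[:,0]).round(2))
b=(L[...,0]>f[2]-12)&(L[...,0]<f[2]+6)&(abs(L[...,1])<25)&(v<415)
P=L[b];print("tail z",P[:,2].min(),np.percentile(P[:,2],.5),"front",P[:,2].max())
for vv in(71,100,200,300):
    q=L[vv][b[vv]];print(vv,q[:,1].min().round(1),q[:,1].max().round(1),q[:,2].mean().round(1) if len(q) else 0)
print(M.round(4))
E
```

```text
top plane x=a y+b z+c [-3.50000e-03  1.30000e-03 -2.88029e+01] res 0.71
tail z -90.67297184028918 -89.69079354893596 front 33.30413945627892
71 -9.4 11.4 -90.6
100 -16.2 17.0 -82.2
200 -16.2 17.1 -52.5
300 -16.4 17.1 -17.4
[[ 0.002  -0.1657  0.9862]
 [-0.0017  0.9862  0.1657]
 [-1.     -0.002   0.0017]]
```

>>> drive_tool(commands="1 0 0.3 0 0; 1 0 0.9 0.05 0; 1 0 1.7 0.1 0; 1 0 2.5 0.15 0; 1 0 3.3 0.2 0; 1 0 4.1 0.25 0; 1 0 4.9 0.3 0; 1 0 5.7 0.35 0")

```text
t: 18.27
tool_pos: [0.4885, -0.1087, 0.1862]
tool_rot: [-0.129, 1.57, 0.132]
contact_force: [0.5, 0.1, -1.9]
opening: 0.0332
```

>>> drive_tool(commands="1 0 0.7 0.05 0; 1 0.05 1.3 0.1 0; 1 0.1 1.8 0.12 0; 1 0.15 2.2 0.15 0; 1 0.15 2.4 0.15 0; 1 0.15 2.43 0.15 0; 1 0.15 2.43 0.15 0; 1 0.15 2.43 0.15 0")

```text
t: 18.93
tool_pos: [0.48, -0.0149, 0.1822]
tool_rot: [-0.131, 1.568, 0.13]
contact_force: [0.3, -1.0, -1.7]
opening: 0.033
```

```bash
cat > aim.py <<'E'
from h import *
o=ctrl.get_obs();M=R.from_rotvec(o["tool_rot"]).as_matrix()
def label(n):
    i=ctrl.camera_info(n);p,d=ctrl.get_image(n);cv2.imwrite(f"pics/aim_{n}.png",p);C=cloud(i,d)
    h=cv2.cvtColor(p,cv2.COLOR_BGR2HSV);m=((h[...,1]<50)&(h[...,2]>110)&(C[...,2]>.072)&(C[...,2]<.088)&(abs(C[...,0]-.606)<.04)&(abs(C[...,1]-.006)<.05)).astype(np.uint8)
    m=cv2.morphologyEx(m,cv2.MORPH_CLOSE,np.ones((7,7)));cs=cv2.findContours(m,0,2)[0]
    if not cs:return print(n,"none")
    r=cv2.minAreaRect(max(cs,key=cv2.contourArea));W=np.array([ray(i,u,v,.08)[:2] for u,v in cv2.boxPoints(r)])*1000
    print(n,"label c",W.mean(0).round(1),"sides",np.linalg.norm(W[0]-W[1]).round(1),np.linalg.norm(W[1]-W[2]).round(1))
for n in("top","scene"):label(n)
win=o["tool_pos"]*1000+M@[24.2,.4,69.1];b=M@[np.sin(.96),0,np.cos(.96)]
s=(80-win[2])/b[2];print("win",win.round(1),"hits",(win+s*b).round(1),"dist",s.round(1),"slant",np.degrees(np.arccos(-b[2])).round(1))
print((M.T@(np.array([606,6,80])-win-s*b)/40).round(3))
E
python3 aim.py;python3 go.py 481.3 -15 186 9.5
```

```text
top none
scene label c [604.6  16.4] sides 31.9 32.9
win [548.1  -3.1 157.9] hits [601.8   5.8  80. ] dist 95.1 slant 35.0
[-0.    -0.013  0.103]
t 19.03 pos [480.3 -15.2 182.5] yaw 9.47 F [ 0.4  0.4 -1.3] open 33.3
units x y z turn: [-0.088  0.002  0.026] -0.007 dist 3.7
```

View pics/aim_scene.png

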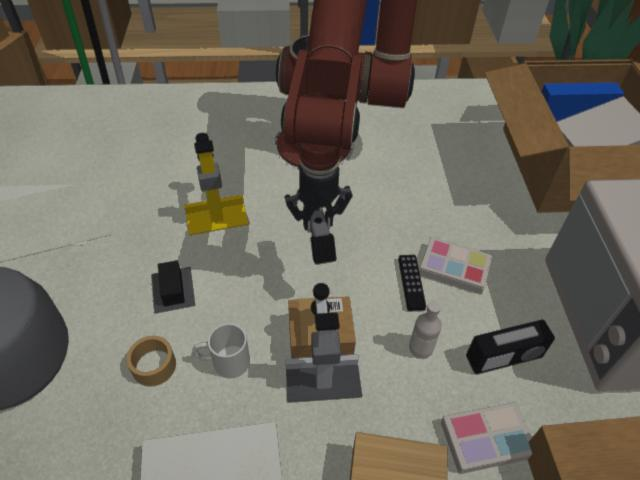

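>>> drive_tool(commands="1 0 0.02 0.05 0; 1 0 0.02 0.09 0; 1 0 0.02 0.09 0; 1 0 0.02 0.09 0; 1 0 0.02 0.09 0; 1 0 0.02 0.09 0; 1 0 0.02 0.09 0; 1 0 0.02 0.09 0")

```text
t: 19.7
tool_pos: [0.4836, -0.013, 0.1825]
tool_rot: [-0.131, 1.567, 0.131]
contact_force: [-0.4, 0.0, -1.6]
opening: 0.0332
```

```bash
python3 aim.py;python3 -c "
from h import *
p,d=ctrl.get_image('wrist');cv2.imwrite('pics/w_aim.png',p);o=ctrl.get_obs();print(o['t'],abs(o['dq']).max())"
```

```text
top none
scene label c [604.9  16.4] sides 32.5 32.4
win [551.7  -1.2 158.3] hits [605.8   7.9  80. ] dist 95.6 slant 35.0
[-0.    -0.048 -0.003]
19.85 0.0011662714178946269
```

View pics/w_aim.png

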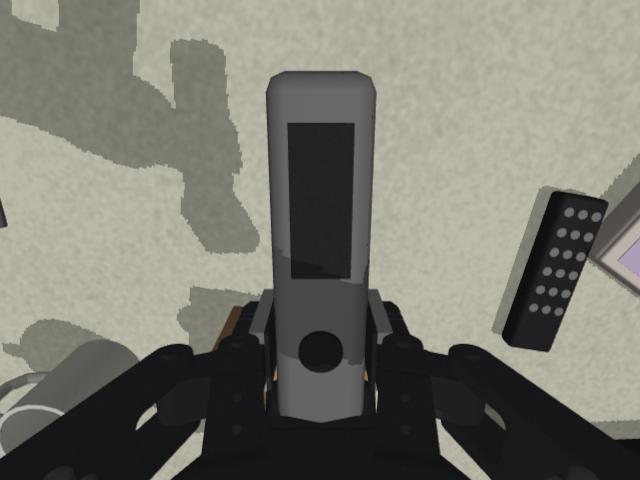

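View pics/aim_top.png

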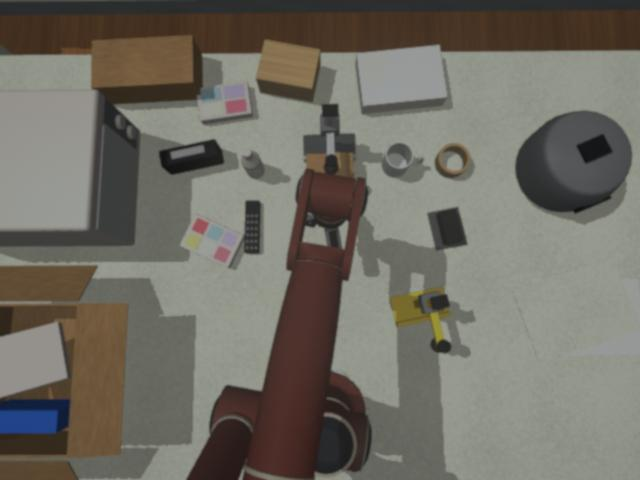

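The predicted beam hits (606, 8) mm, within 2 mm of the label's middle, from 96 mm away at 35°. Holding for 2 s, with the empty rest now visible at (452,228) for measuring.

>>> drive_tool(commands="1 0 0 0 0; 1 0 0 0 0; 1 0 0 0 0; 1 0 0 0 0; 1 0 0 0 0; 1 0 0 0 0; 1 0 0 0 0; 1 0 0 0 0")

```text
t: 20.52
tool_pos: [0.4836, -0.0131, 0.1825]
tool_rot: [-0.131, 1.567, 0.131]
contact_force: [-0.2, 0.6, -1.6]
opening: 0.0332
```

>>> drive_tool(commands="1 0 0 0 0; 1 0 0 0 0; 1 0 0 0 0; 1 0 0 0 0; 1 0 0 0 0; 1 0 0 0 0; 1 0 0 0 0; 1 0 0 0 0")

```text
t: 21.18
tool_pos: [0.4836, -0.0131, 0.1825]
tool_rot: [-0.131, 1.567, 0.131]
contact_force: [0.8, -0.1, -2.3]
opening: 0.033
```

```bash
python3 aim.py; python3 - <<'E'
from h import *
for n in("top","scene"):
    i=ctrl.camera_info(n);p,d=ctrl.get_image(n);C=cloud(i,d);X,Y,Z=[C[...,k] for k in range(3)]
    m=(X>.42)&(X<.6)&(Y>-.42)&(Y<-.27)&(Z>.046)&(Z<.054);print(n,m.sum(),cv2.minAreaRect((C[m][:,:2]*1000).astype(np.float32)),C[m][:,2].mean())
E
python3 go.py 514.7 -338.8 190 9.5
```

```text
top none
scene label c [604.9  16.4] sides 32.2 32.6
win [551.7  -1.2 158.3] hits [605.8   7.9  80. ] dist 95.6 slant 35.0
[-0.    -0.047 -0.002]
top 477 ((499.3987731933594, -344.7921142578125), (90.28206634521484, 46.82819747924805), 11.19896411895752) 0.04952746210022023
scene 648 ((497.5013427734375, -343.4577331542969), (93.52803039550781, 46.41995620727539), 11.434462547302246) 0.04910975794910455
t 21.38 pos [483.7 -13.1 182.5] yaw 9.53 F [ 0.1  0.1 -2.2] open 33.5
units x y z turn: [-0.186 -8.159 -0.584] 0.007 dist 327.3
```

>>> drive_tool(commands="1 -0.1 -0.3 0 0; 1 -0.2 -0.9 -0.05 0; 1 -0.2 -1.7 -0.1 0; 1 -0.2 -2.5 -0.15 0; 1 -0.2 -3.3 -0.2 0; 1 -0.2 -4.1 -0.25 0; 1 -0.2 -4.9 -0.3 -0.1; 1 -0.2 -5.7 -0.35 -0.2")

```text
t: 22.05
tool_pos: [0.5075, -0.2428, 0.1909]
tool_rot: [-0.145, 1.566, 0.144]
contact_force: [0.5, 0.5, -1.5]
opening: 0.0333
```

>>> drive_tool(commands="1 0 -0.7 -0.05 0; 1 0 -1.3 -0.1 0; 1 0 -1.8 -0.12 0; 1 0 -2.2 -0.15 0; 1 0 -2.43 -0.15 0; 1 0 -2.43 -0.15 0; 1 0 -2.43 -0.15 0")

```text
t: 22.63
tool_pos: [0.5194, -0.3367, 0.1904]
tool_rot: [-0.144, 1.566, 0.145]
contact_force: [0.1, 0.4, -2.3]
opening: 0.0335
```

```bash
python3 go.py 518 -339.5 54 10.5
```

```text
t 22.63 pos [ 519.4 -336.7  190.4] yaw 10.52 F [ 0.1  0.4 -2.3] open 33.5
units x y z turn: [ 3.409 -0.064 -0.046] 0.004 dist 136.4
```

>>> drive_tool(commands="1 0.3 -0.06 -0.05 0; 1 0.9 -0.06 -0.05 0; 1 1.6 -0.06 -0.05 0; 1 2.3 -0.06 -0.05 0; 1 2.8 -0.06 -0.05 0; 1 3.1 -0.06 -0.05 0; 1 3.2 -0.06 -0.05 0; 1 3.2 -0.06 -0.05 0")

```text
t: 23.3
tool_pos: [0.5174, -0.3385, 0.0612]
tool_rot: [-0.144, 1.568, 0.146]
contact_force: [0.3, -0.5, -1.6]
opening: 0.0331
```

>>> drive_tool(commands="1 0.05 0 0 0; 1 0.1 0 0 0; 1 0.15 0 0 0; 1 0.15 0 0 0")

```text
t: 23.63
tool_pos: [0.5183, -0.3399, 0.0573]
tool_rot: [-0.145, 1.565, 0.144]
contact_force: [0.1, 0.1, -1.4]
opening: 0.0333
```

```bash
python3 go.py 518 -339.5 53 10.5
```

```text
t 23.63 pos [ 518.3 -339.9   57.3] yaw 10.54 F [ 0.1  0.1 -1.4] open 33.3
units x y z turn: [ 0.106  0.012 -0.007] 0.008 dist 4.3
```

>>> drive_tool(commands="1 0.04 0 0 0; 1 0.08 0 0 0; 1 0.11 0 0 0; 1 0.12 0 0 0; 1 0.12 0 0 0; 1 0.12 0 0 0")

```text
t: 24.13
tool_pos: [0.5182, -0.3399, 0.0529]
tool_rot: [-0.145, 1.566, 0.144]
contact_force: [-2.2, 1.9, 4.9]
opening: 0.033
```

```bash
python3 go.py 518 -339.5 53 10.5
```

```text
t 24.13 pos [ 518.2 -339.9   52.9] yaw 10.54 F [-2.2  1.9  4.9] open 33.0
units x y z turn: [-0.002  0.01  -0.004] 0.007 dist 0.4
```

Landed, with the force reversing to +5 N. Release and rise.

>>> drive_tool(commands="0.4 0 0 0 0; 0 0 0 0 0; -0.5 0 0 0 0; -1 0 0 0 0; -1 0 0 0 0; -1 0 0 0 0; -1 -0.3 0 0 0; -1 -0.8 0 0 0")

```text
t: 24.8
tool_pos: [0.5163, -0.3383, 0.0816]
tool_rot: [-0.141, 1.57, 0.148]
contact_force: [0.1, -0.4, 0.0]
opening: 0.0853
```

>>> drive_tool(commands="-1 -0.6 0 0 0; -1 -1.4 0 0 0; -1 -2.2 0 0 0; -1 -3.0 0 0 0; -1 -3.6 0 0 0; -1 -4.0 0 0 0; -1 -4.0 0 0 0; -1 -4.0 0 0 0")

```text
t: 25.47
tool_pos: [0.5184, -0.3399, 0.2454]
tool_rot: [-0.146, 1.564, 0.143]
contact_force: [-0.8, 1.1, -1.2]
opening: 0.0852
```

```bash
python3 go.py 518 -339.5 230 10.5; python3 carton.py z; python3 - <<'E'
from h import *
i=ctrl.camera_info("wrist");p,d=ctrl.get_image("wrist");cv2.imwrite("pics/w_z.png",p);C=cloud(i,d)
m=((C[...,2]>.074)&(C[...,2]<.088)).astype(np.uint8);m[:,:250]=0;m[:,400:]=0;m[300:]=0
nb,l,s,_=cv2.connectedComponentsWithStats(m);k=1+s[1:,4].argmax();print("bbox",s[k])
x,y,w,h,_=s[k];A=[]
for v in range(y+10,y+130,4):
    u=np.where(l[v]==k)[0];A.append(ray(i,(u.min()+u.max())/2,v,.08))
A=np.array(A);f=np.polyfit(A[:,0],A[:,1],1);yaw=np.arctan(f[0]);tail=ray(i,x+w/2,y-.5,.08)[:2]*1000
org=tail+65*np.array([np.cos(yaw),np.sin(yaw)]);r=org-[498.3,-344.1];a=np.radians(11.3)
print("yaw",np.degrees(yaw),"org",org,"in rest",r@[np.cos(a),np.sin(a)],r@[-np.sin(a),np.cos(a)])
P=C[(l==k)];q=P[np.abs(P[:,2]-.08)<.004];g=np.linalg.lstsq(np.c_[q[:,:2],np.ones(len(q))],q[:,2],rcond=None)[0];print("tilt",g.round(4),q[:,2].mean())
E
```

```text
t 25.47 pos [ 518.4 -339.9  245.4] yaw 10.54 F [-0.8  1.1 -1.2] open 85.2
units x y z turn: [ 0.386  0.014 -0.009] 0.008 dist 15.5
top 1334 c [642.3 -15.9] s [112.3 128.5] yaw 1.53 in gauge [1.  0.6]
scene 1119 c [640.1 -50.2] s [114.4  57. ] yaw -88.81 in gauge [ -1.9 -33.7]
bbox [ 294  108   51  168 6902]
yaw 10.417713253044676 org [ 493.30899467 -343.5130421 ] in rest -4.779240846720231 1.5535477662213015
tilt [-0.0086 -0.0005  0.0849] 0.08084416062162195
```

View pics/scene_z.png

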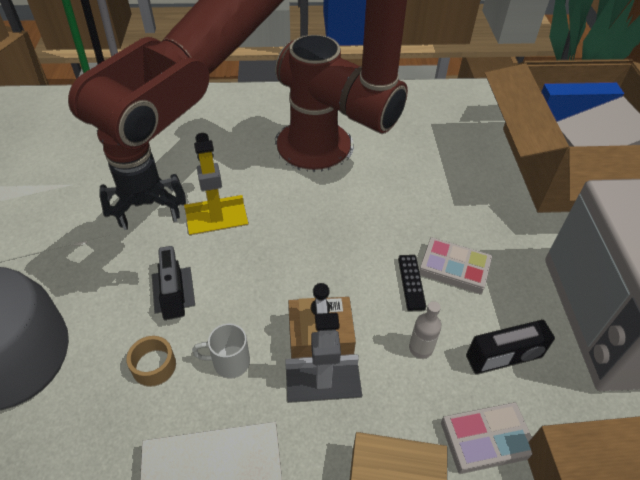

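View pics/w_z.png

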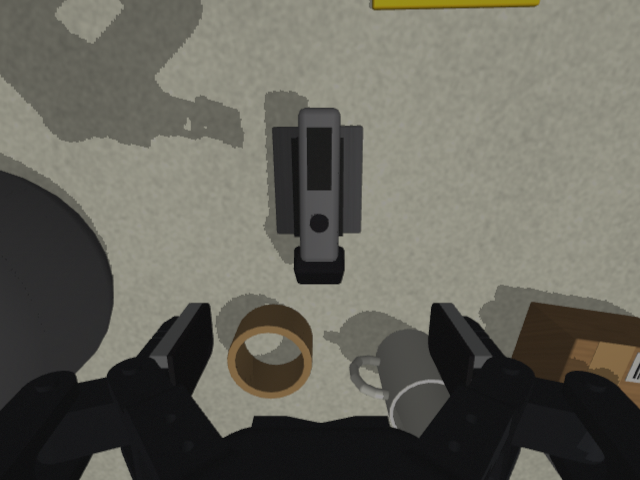

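The scanner lies level on its rest (319,185), the carton stands at the fence (321,320), the knob is up, the bystanders are at their old pixels and the gripper is clear. Handing in.

```bash
python3 -c "
from station import ctrl
print(ctrl.finish_job())"
```

```text
the job is handed in; nothing more can be done
None
```

The job is done and was handed in at about 25.7 s of the 69 s; no verdict was reported.

**Carton:** I pushed it sideways, then forward square until it was flush with the fence. My last check put it 1 to 2 mm from the gauge's origin along x (+1.0 mm in the top view, −1.9 mm in the scene view). It was 0.6 mm off along y and 0.3° askew.

**Gauge:** I pressed the knob until the foot rested on the carton, with the wrist reading up to 11 N, and it rose again. The foot's travel was judged only from finger height, force and pictures.

**Scanner:** I held the beam for over 2 s from about 96 mm at a 35° slant, within about 2 mm of the label's middle by calculation. The top camera could not see the label while I aimed, and the knob hid part of it in the scene view. It is back on its rest, level, about 5 mm along and 1.6 mm across from centre, and 1° off in heading.

**One thing went wrong:** the fingers reached farther than I had reckoned in the last push to the fence. The wrist force spiked to about 68 N sideways and 57 N upward, about 89 N together. That is under the 120 N wrist limit. If the gripper's body rather than a finger was pressing, though, it could have passed the 40 N limit; I can't tell which it was. I backed off at once and the carton stayed flush.

The last pictures showed no bystander visibly moved, and nothing was touching the gripper.

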